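Spring the roller back into the kitchen-roll holder

ROBOT

A 6-joint arm with a two-finger parallel gripper is mounted at the origin on a cart in front of the work surface, level with it; the furniture and walls round the work are solid. World frame = base frame: x ahead of the robot, y to its left, z up, the work surface at z = 0. Lengths are in mm, angles in rad, forces in N, time in s.
With the tool pointing down it reaches from about 300 to 750 mm from the base axis. Payload 8.5 kg.
Tool frame: the origin (TCP) lies midway between the tips of the shut fingers; the grasp point (between the pads) lies 19 mm behind it (pinch_z is the distance from the TCP to the grasp point, in mm); z points along the fingers, y is the line along which they close (so a half turn about z gives the same grasp; the last joint's range is limited). The gripper opens to 85 mm and grips with 20 to 120 N. Pads are 22 mm wide; open, the fingers measure 114 mm over their backs; the gripper's body (76 mm by 85 mm) begins 54 mm behind the grasp point. The pads swing forward as they close: fully open they stand 13 mm farther back than shut.
Start: joints at [-1.493, 0.381, 1.297, -0, 1.464, -0.215], TCP at [158.743, -526.575, 231.322] pointing down, gripper open.
Joint ranges: [-3.11, 3.11], [-0.89, 2.33], [0.22, 2.48], [-1.42, 4.56], [0.17, 2.85], [-2.88, 2.88]. Speed limits (rad/s): [2.39, 2.39, 3.14, 3.14, 3.14, 3.14].

INTERFACE

Orientations are given as a unit quaternion [w, x, y, z].
In Python, from rig import sense, read_camera, camera_params, hand_in, pinch_z gives the robot as it stands. The module is installed in compiled form; this text tells all that it offers.
- The arm moves only by the shell command python3 -m crank [OPENING], which reads ROWS from standard input. ROWS is a JSON object with one list for each field, all of the same length, 1 to 5, a row being the entries at one place: sx, sy, sz (the shift in mm), rz (a turn about the tool's z in rad); each row is the pose to reach, as a shift and turn from the pose commanded when the command began, along the tool's axes at that moment; what a row does not reach only later rows make up. A row lasts 1/12 s, in which the tool goes at most 41.7 mm and 0.125 rad, less where a joint would pass 70% of its speed; a pose out of reach is approached as far as the arm can. OPENING is the opening from 0.0 (shut) to 1.0 (fully open), set as the command begins (- or left out keeps the last). The fingers move at their own pace and stop on an object; the grip force is fixed at half the most. Time passes only in rows, so rows that do not move let the fingers close. It prints the time, the measured TCP pose, the force, the opening and the grip force at its end. Input that does not fit is refused with a message, and nothing moves.
- sense(): the state, without advancing time (a new reading comes with each control period).
- read_camera(name): name is "scene" or "top" or "wrist"; returns (picture, depth): 480x640x3 uint8, red, green, blue; 480x640 float32, mm along the optical axis (not along the pixel's ray), 0 where there is no reading.
- camera_params(name): a dict with "fx", "fy", "cx", "cy" (pixels), "xyz" and "rotation" of the camera in the world; the wrist camera has in their place "mount" (4x4, takes a point from camera to tool coordinates, whose origin is the TCP and whose axes are the flange's). Camera axes: x right, y up, looking along -z (the intrinsics and any distortion apply to the point x, -y, -z); pixel columns grow to the right and rows downward; lengths in mm; the calibration is good to about 2 mm. A picture is of the moment at which its call begins: read the wrist's pose just before it. camera_params takes no time and is no camera call.
- hand_in(): hands the job in; it is judged then, once.
The state is a dict: "time": time; "joint_positions": joint angles; "qvel": joint speeds; "joint_efforts": joint torques, N m; "position": TCP position; "ee_rot": TCP orientation; "ft_force": force on the tool from outside, world axes, zero at the start; "moment": the same for the moment, N m; "width": opening from 0.0 (shut) to 1.0 (fully open); "gripper_force": force on a finger pad.
Only numpy, scipy, OpenCV 4.12 (cv2) and the standard library are available. Lean on these libraries where they do the work, as an engineer would, in place of code of your own. Each camera call takes 0.05 s, during which the arm holds its last target. There are 200 camera calls.

TASK

Fit the loose kitchen-roll roller back between the two uprights of its holder, either way round: put the sprung pin into one upright's cup, press the roller against its spring until the stub at the other end slips in past the other upright, then let the spring push it home and let go, so that both ends sit fully in their cups. Be gentle: do not ram the roller or the hand against the holder, and leave the other things on the worktop where they stand.

Things in the scene. Friction and masses are not known exactly. Their poses are not given: they have to be found in the camera images.
- roller: Loose wooden roller lying on the worktop: eight-sided tube, 36 mm across flats, 153 mm long, resting on a flat, about 0.19 kg; two flats stand upright, so pinch it from above across its middle. Origin: mid-tube, on its axis (18 mm up). y runs along the tube to the sprung pin, z up. It goes home at the cup axis height of 75 mm or, ends resting in the cups, 3 mm lower.
- pin_tip (a point): Hemispherical tip of the sprung steel pin (12 mm thick, dark coils) on the roller's +y end: it sticks out 36 mm, tip 112.5 mm from the roller's origin. It pushes in 17 mm, to a hard stop; 3 N starts it, then 0.3 N more per mm. Pressed on its cup's floor it must be over 13 mm in for the stub to pass the other upright's face; home, it is 5 mm in.
- stub_tip (a point): Tip of the rigid wooden stub on the roller's -y end (12 mm thick, round-ended, sticks out 12 mm), on the axis, 88.5 mm from the roller's origin; 201 mm from pin_tip with the pin out, 196 mm with the roller home.
- holder: Fixed roll holder: dark base plate 90 x 290 mm (x, y), 13 mm thick, origin under its centre, z up. On it a U-shaped aluminium bracket: bar up to 26 mm, and at each end in y an upright 44 mm wide (x), 16 mm thick, 91 mm high, inner faces 180 mm apart. The bracket is clamped up to 10 mm off the base's centre along y; this offset varies and no reading shows it: feel for it.
- cups_mid (a point): Point on the base's mid-plane, 75 mm above the worktop, on the cup axis (the holder's y). In each upright's inner face is a blind round cup 18 mm wide, 8 mm deep, chamfered 2 mm; cup floors are 98 mm from the bracket's middle, which is up to 10 mm along y from this point. With the pin out and in its cup, the other end must be held up, about 0.26 rad, to clear the upright's top.
- salt: Salt shaker, clear with grey top, 44 mm wide, 90 mm high; origin at its foot. Bystander.
- mug: White mug with dark stripes, 92 mm wide, 95 mm high; origin at its foot. Bystander.
- spice: Spice jar with green lid, 46 mm wide, 106 mm high; origin at its foot. Bystander.
- tin: Food tin, 75 mm wide, 58 mm high; origin at its foot. Bystander.
- small_spoon: Steel teaspoon, 130 mm long, flat on the worktop; origin at its underside. Bystander.
Mind the look-alikes: they are no part of the job. Of the things that look like the roller, the middle-sized one is meant.

How it is judged (in metres and radians):
On the way, in this order (a step that is already met when the one before it is completed fails the run):
1. the roller is lifted off the worktop (height (world z) of roller above 0.06 m), for 0.1 s.
2. the pin is pressed in at least 12 mm against the holder (distance between pin_tip and stub_tip below 0.189 m and contact force between roller and holder above 2 N), for 0.1 s.
At the end, for the whole second after the job is handed in: The roller, let go, rests between the uprights, held by its spring (over 0.5 N): pin tip to stub tip 191.5 to 199 mm (196 when home), both tips 66 to 82 mm above the worktop and within 7 mm of the cup axis sideways, its middle within 35 mm of the holder's centre seen from above (distance between pin_tip and stub_tip between 0.1915 and 0.199 m and z of pin_tip in the frame of holder between 0.066 and 0.082 m and z of stub_tip in the frame of holder between 0.066 and 0.082 m and x of pin_tip in the frame of holder between -0.007 and 0.007 m and x of stub_tip in the frame of holder between -0.007 and 0.007 m and horizontal distance between roller and holder below 0.035 m and linear speed of roller below 0.01 m/s and contact force between roller and holder above 0.5 N); the robot touches nothing.
It fails at once if the roller is rammed against the holder (over 20 N) (contact force between roller and holder above 20 N).
It fails at once if the hand strikes the holder (over 15 N) (contact force between any of the fingers, the arm and holder above 15 N).
It fails at once if a bystander is shoved more than 30 mm (distance of any of salt, mug, spice, tin, small_spoon from where it was at the start of the episode above 0.03 m).
It also fails if it takes over 43 s, if anything falls off the work surface, if the arm or the gripper's body presses on something with over 40 N, if the wrist force passes 120 N, or if a joint passes its speed limit or range.

## Working session

There is one attempt and no reset: what is moved stays moved. The work goes in short steps, Python scripts to look and compute and a shell command to move; the robot and the scene stay as the last step left them, time stands still between calls to the robot, and variables do not carry over. Pictures are saved under pics/ and viewed, at most 10 in all, crops included, and the job is handed in when it is done.

```bash
mkdir -p pics; ls; python3 - <<'E'
from rig import *
import cv2,numpy as np
print(sense(), pinch_z)
for n in ("scene","top"):
    p,d=read_camera(n); cv2.imwrite(f"pics/{n}0.png",p[...,::-1]); np.save(f"pics/{n}0.npy",d); print(camera_params(n))
print(camera_params("wrist"))
E
```

```text
pics
{'time': 0.0, 'joint_positions': array([-1.49329012e+00,  3.81186144e-01,  1.29826146e+00, -2.14790920e-05,
        1.46358289e+00, -2.15277948e-01]), 'qvel': array([-4.00187131e-04, -4.57149016e-04, -1.30518709e-03,  1.45278622e-03,
       -2.52405438e-05,  1.41486820e-03]), 'joint_efforts': array([-4.34141723e-03, -4.48465097e+01, -2.31274045e+01, -2.73062133e-04,
        4.87411162e-03, -7.12824743e-06]), 'position': array([ 158.72133051, -526.29539267,  230.7168285 ]), 'ee_rot': array([-7.17953675e-04,  9.89303378e-01,  1.45870865e-01,  3.88328062e-05]), 'ft_force': array([-0.43930383,  0.39105684, -0.62974803]), 'moment': array([ 0.00682458, -0.03303826,  0.01794969]), 'gripper_force': 0.0, 'width': 0.9989812397479304} 18.700000000000003
{'fx': 510.9424183074308, 'fy': 510.9424183074308, 'cx': 322.8924808308869, 'cy': 233.536428585868, 'xyz': array([-155.25401347, -996.58825627,  791.5664119 ]), 'rotation': array([ 0.82214196,  0.50561209, -0.13077953, -0.22657389])}
{'fx': 434.3858662844253, 'fy': 434.3858662844253, 'cx': 316.4455342602324, 'cy': 236.35532527047798, 'xyz': array([ 503.44504715,  224.48218271, 1153.75505767]), 'rotation': array([-0.69749621, -0.02662008,  0.01773364,  0.71587424])}
{'fx': 392.0827557672924, 'fy': 392.0827557672924, 'cx': 309.38420744777613, 'cy': 236.85199228477902, 'mount': array([[-1.19688778e-05,  9.48812317e-01,  3.15840446e-01,
         8.19038107e+01],
       [ 9.99999982e-01,  7.10811668e-05, -1.75638712e-04,
        -8.06288863e-02],
       [-1.89098480e-04,  3.15840438e-01, -9.48812301e-01,
        -1.41873276e+02],
       [ 0.00000000e+00,  0.00000000e+00,  0.00000000e+00,
         1.00000000e+00]])}
```

View pics/top0.png

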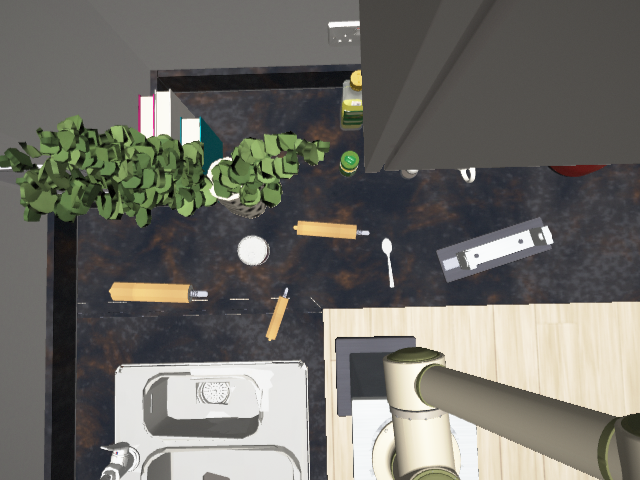

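View pics/scene0.png

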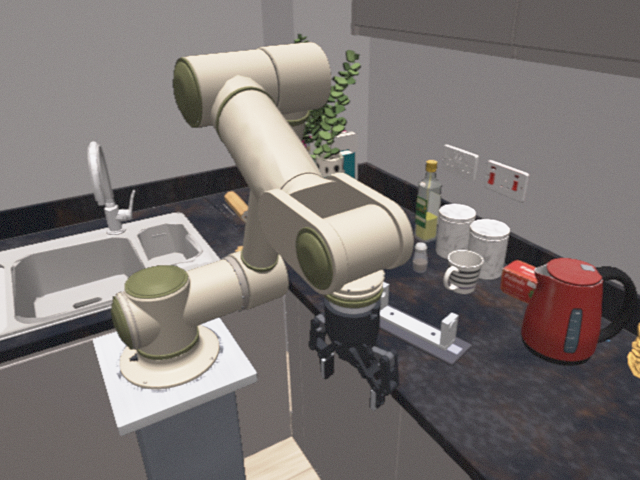

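Top view: three roller look-alikes, large at (150,293), middle at (325,230) and small at (278,315). The holder is at (495,250) and the teaspoon at (389,262). By tube length the middle one at (325,230) should be the one meant. I'll measure all three and crop to confirm.

```bash
cat > h.py <<'E'
import numpy as np,cv2
from scipy.spatial.transform import Rotation as R
from rig import *
def q2R(q): return R.from_quat(np.r_[q[1:],q[0]]).as_matrix()
def cam(name,s=None):
    c=camera_params(name)
    if name=="wrist":
        s=s or sense(); T=q2R(s["ee_rot"]); M=np.array(c["mount"])
        return c,T@M[:3,:3],T@M[:3,3]+s["position"]
    return c,q2R(c["rotation"]),np.array(c["xyz"])
def ray(C,uv):
    c,Rm,o=C; uv=np.atleast_2d(uv).astype(float)
    return np.c_[(uv[:,0]-c["cx"])/c["fx"],-(uv[:,1]-c["cy"])/c["fy"],-np.ones(len(uv))]@Rm.T,o
def onplane(C,uv,z):
    d,o=ray(C,uv); return o+d*((z-o[2])/d[:,2])[:,None]
def cloud(C,d):
    v,u=np.mgrid[:480,:640]; dd,o=ray(C,np.c_[u.ravel(),v.ravel()])
    return (o+dd*d.ravel()[:,None]).reshape(480,640,3)
def proj(C,P):
    c,Rm,o=C; q=(np.atleast_2d(P)-o)@Rm
    return np.c_[c["cx"]+c["fx"]*q[:,0]/-q[:,2],c["cy"]-c["fy"]*q[:,1]/-q[:,2]]
E
python3 - <<'E'
from h import *
p=cv2.imread("pics/top0.png"); d=np.load("pics/top0.npy"); C=cam("top"); P=cloud(C,d)
hsv=cv2.cvtColor(p,cv2.COLOR_BGR2HSV)
m=cv2.inRange(hsv,(8,70,120),(25,255,255)); m[:200]=0;m[350:]=0;m[:,380:]=0
n,l,st,ce=cv2.connectedComponentsWithStats(m)
for i in range(1,n):
    if st[i,4]>150:
        v,u=np.nonzero(l==i); r=cv2.minAreaRect(np.c_[u,v].astype(np.float32)); z=np.median(P[v,u,2])
        b=onplane(C,cv2.boxPoints(r),36); e=[np.linalg.norm(b[0]-b[1]),np.linalg.norm(b[1]-b[2])]
        print(ce[i],st[i],"z",z.round(1),"ctr",b.mean(0).round(1),"size",np.round(e,1), b.round(0).tolist())
for lo,hi in((5,20),(22,30),(80,100)):
    k=(P[...,2]>lo)&(P[...,2]<hi); k[:200]=0;k[300:]=0;k[:,:430]=0;k[:,570:]=0
    n,l,st,ce=cv2.connectedComponentsWithStats(k.astype(np.uint8))
    for i in range(1,n):
        if st[i,4]>20:
            Q=P[l==i]; r=cv2.minAreaRect(Q[:,:2].astype(np.float32)); print(lo,hi,st[i,4],Q.mean(0).round(1),r)
print("table z",np.median(P[255:285,400:430,2]))
cab=P[100:160,380:600].reshape(-1,3); print("cabinet",cab.min(0),cab.max(0), P[165,[380,450,550]])
for nm,uv in dict(small=(278,315),spoon=(389,262),tin=(253,250),spice=(349,161)).items(): print(nm,P[uv[1],uv[0]].round(0))
cv2.imwrite("pics/crop1.png",cv2.resize(p[190:350,95:315+70],None,fx=2.7,fy=2.7,interpolation=cv2.INTER_CUBIC))
cv2.imwrite("pics/crop2.png",cv2.resize(p[200:300,420:570],None,fx=5,fy=5,interpolation=cv2.INTER_CUBIC))
E
```

```text
[325.69700461 229.37211982] [293 221  64  18 868] z 34.2 ctr [591.6 216.8  36. ] size [ 37.2 163. ] [[581.0, 300.0, 36.0], [618.0, 296.0, 36.0], [602.0, 134.0, 36.0], [565.0, 138.0, 36.0]]
[149.3546832  291.98209366] [ 109  282   81   21 1452] z 43.9 ctr [442.2 672.2  36. ] size [ 48.  206.8] [[424.0, 776.0, 36.0], [472.0, 775.0, 36.0], [460.0, 568.0, 36.0], [412.0, 570.0, 36.0]]
[276.46086957 317.9673913 ] [266 296  23  45 460] z 24.7 ctr [366.5 345.4  36. ] size [115.9  26.7] [[316.0, 377.0, 36.0], [426.0, 338.0, 36.0], [417.0, 313.0, 36.0], [308.0, 352.0, 36.0]]
5 20 2199 [ 525.6 -204.9   14.4] ((529.7041625976562, -224.66651916503906), (98.25533294677734, 299.527587890625), 16.908578872680664)
22 30 888 [ 534.6 -239.5   27.2] ((533.7491455078125, -238.32489013671875), (44.26728820800781, 165.47903442382812), 16.574623107910156)
80 100 166 [ 559.  -321.6   91.6] ((559.35009765625, -323.80194091796875), (43.70538330078125, 20.184104919433594), 17.281845092773438)
80 100 165 [ 503.2 -133.    91. ] ((502.7963562011719, -133.2253875732422), (44.09465026855469, 20.96162223815918), 17.521732330322266)
table z 1.3127790283140257
cabinet [503.44504715 -65.21093046 699.9518944 ] [ 637.37112802  224.48218271 1153.75505767] [[608.49128072 159.08203496 687.57044358]
 [604.2122849   86.40542108 697.14547721]
 [604.25424424 -26.38753389 682.86769568]]
small [375. 341.  31.]
spoon [503.  50.  11.]
tin [542. 400.  52.]
spice [751. 153. 109.]
```

View pics/crop1.png

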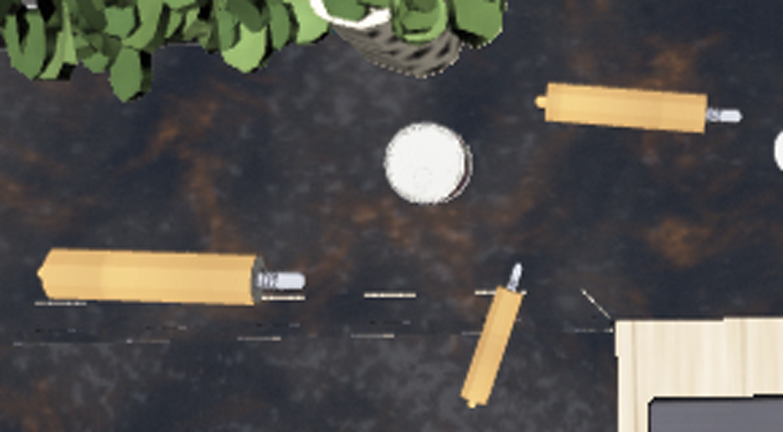

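View pics/crop2.png

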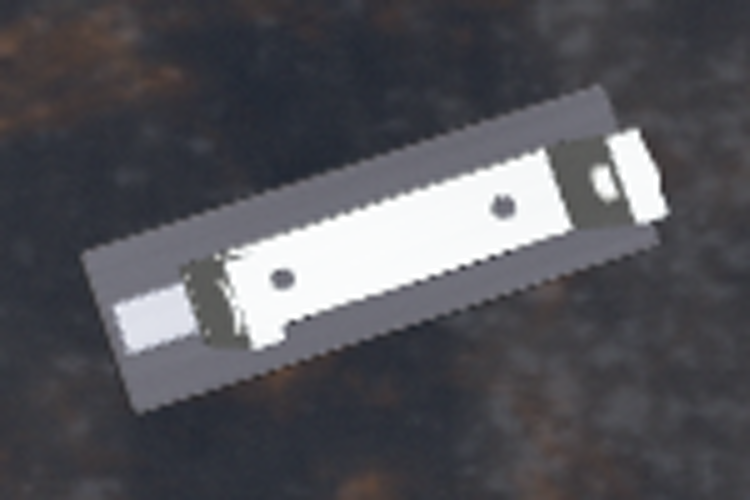

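Of the look-alikes, large (150,293), middle (325,230) and small (278,315), the middle one fits. Its top is at about 36 mm, it is 37 mm wide, and 163 mm long with part of the stub. The crop shows its sprung pin at the right end, which is world -y, and the stub at the left. The holder crop shows both uprights, with tops near (503,-133) and (559,-324).

The tool can't tilt, so I'll insert the roller yawed sideways past the near upright. I'll look at the holder from the wrist first, which is on the way.

```bash

echo '{"sx": [160,160,160,160,160],"sy": [-60,-60,-60,-60,-60],"sz": [0,0,0,0,0],"rz": [0,0,0,0,0]}' | python3 -m crank 1.0
echo '{"sx": [160,160,160,160,160],"sy": [-60,-60,-60,-60,-60],"sz": [0,0,0,0,0],"rz": [0,0,0,0,0]}' | python3 -m crank
echo '{"sx": [164,164,164,164,164],"sy": [-61,-61,-61,-61,-61],"sz": [0,0,0,0,0],"rz": [0,0,0,0,0]}' | python3 -m crank
echo '{"sx": [0,0,0],"sy": [0,0,0],"sz": [0,0,0],"rz": [0,0,0]}' | python3 -m crank
python3 - <<'E'
from h import *
s=sense(); print(s["position"],s["ee_rot"],s["joint_positions"].round(2),s["ft_force"])
p,d=read_camera("wrist"); C=cam("wrist",s); P=cloud(C,d)
cv2.imwrite("pics/w1.png",p[...,::-1]); np.save("pics/w1.npy",d)
np.save("pics/w1P.npy",P)
for lo,hi in((6,20),(22,30),(84,98)):
    k=(P[...,2]>lo)&(P[...,2]<hi)
    n,l,st,ce=cv2.connectedComponentsWithStats(k.astype(np.uint8))
    for i in range(1,n):
        if st[i,4]>500:
            Q=P[l==i]; print(lo,hi,st[i],ce[i].round(0),Q.mean(0).round(1),np.median(Q[:,2]).round(1),cv2.minAreaRect(Q[:,:2].astype(np.float32)))
E
```

```text
time: 0.52
position: [298.4, -418.9, 231.3]
ee_rot: [-0.001, 0.989, 0.148, 0.001]
ft_force: [-0.1, 0.2, 0.5]
width: 1.005
gripper_force: 0.0
time: 0.93
position: [434.1, -315.4, 231.0]
ee_rot: [-0.001, 0.989, 0.148, 0.001]
ft_force: [-0.9, 0.0, -0.1]
width: 0.998
gripper_force: 0.0
time: 1.35
position: [573.1, -210.0, 230.5]
ee_rot: [-0.001, 0.989, 0.148, 0.0]
ft_force: [-0.3, -0.1, -0.1]
width: 1.0
gripper_force: 0.0
time: 1.6
position: [568.9, -214.7, 231.2]
ee_rot: [-0.0, 0.989, 0.145, -0.0]
ft_force: [-0.7, -0.5, -0.1]
width: 1.004
gripper_force: 0.0
[ 568.91494147 -214.69746349  231.20079042] [-4.28152478e-05  9.89404687e-01  1.45183490e-01 -3.43562550e-04] [-0.56  0.48  1.13 -0.    1.53  0.72] [-0.72048104 -0.51682628 -0.05479942]
6 20 [552   0  55 113 741] [564.  54.] [ 747.7 -383.4   13.8] 14.2 ((743.2686157226562, -393.61151123046875), (101.93646240234375, 20.41325569152832), 47.5980339050293)
6 20 [ 12 152  14  71 513] [ 19. 186.] [500.6  50.3   8.2] 8.2 ((498.20123291015625, 49.749351501464844), (67.32066345214844, 11.073513984680176), 7.206231594085693)
6 20 [ 153  189  3
[... 495 characters left out ...]
78)
22 30 [ 196  217  233   48 8691] [312. 239.] [ 534.8 -227.6   25.3] 25.3 ((533.3858642578125, -227.70079040527344), (44.783321380615234, 211.28489685058594), 16.4941463470459)
84 98 [623   0  17  78 949] [633.  32.] [ 751.5 -379.7   88.6] 88.5 ((747.9525756835938, -382.88031005859375), (50.171905517578125, 6.185293197631836), 38.554019927978516)
84 98 [ 174  238   29   55 1290] [188. 265.] [ 507.2 -133.9   89.7] 90.1 ((505.510986328125, -132.77786254882812), (44.51643371582031, 19.5675048828125), 16.422191619873047)
84 98 [ 424  239   28   55 1290] [438. 266.] [ 562.4 -321.2   89.8] 90.2 ((561.7626342773438, -323.1160888671875), (44.60631561279297, 19.56924057006836), 16.631397247314453)
```

View pics/w1.png

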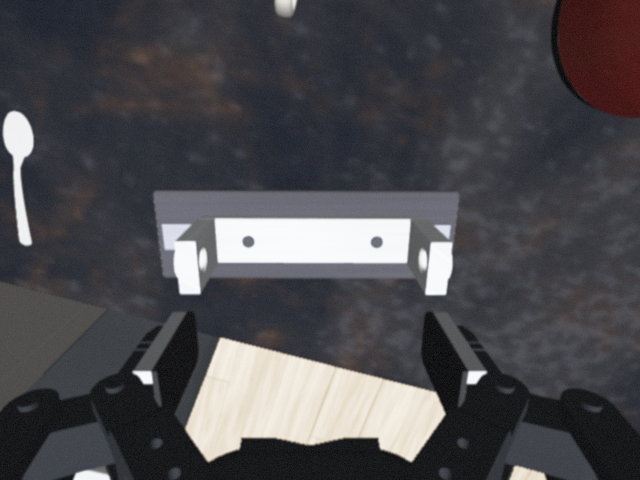

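The wrist view shows the holder clearly: base 89 x 290 mm as specified, uprights at (188,265) and (438,266), cups visible on the inner faces. The bracket centre is about (533.5,-227.8), offset by about 6 mm, with axis yaw 16.5°. Next, the roller.

```bash

echo '{"sx": [15,29,44,58,73],"sy": [-40,-80,-121,-161,-201],"sz": [0,0,0,0,0],"rz": [-0.12,-0.24,-0.36,-0.48,-0.59]}' | python3 -m crank | grep -v force
echo '{"sx": [35,69,104,138,173],"sy": [-25,-51,-76,-101,-127],"sz": [0,0,0,0,0],"rz": [-0.12,-0.24,-0.36,-0.48,-0.593]}' | python3 -m crank | grep -v force
echo '{"sx": [0,0,0],"sy": [0,0,0],"sz": [0,0,0],"rz": [0,0,0]}' | python3 -m crank | grep -v force
cat > roller.py <<'E'
from h import *
s=sense(); p,d=read_camera("wrist"); C=cam("wrist",s); P=cloud(C,d)
cv2.imwrite("pics/w2.png",p[...,::-1])
print(s["position"],s["ee_rot"])
hsv=cv2.cvtColor(p[...,::-1].copy(),cv2.COLOR_BGR2HSV)
m=cv2.inRange(hsv,(8,70,100),(25,255,255)); n,l,st,ce=cv2.connectedComponentsWithStats(m)
for i in range(1,n):
    if st[i,4]>3000:
        top=(l==i)&(abs(P[...,2]-36)<4)
        Q=P[top]; r=cv2.minAreaRect(Q[:,:2].astype(np.float32)); print(ce[i],st[i],np.median(P[l==i][:,2]),r,cv2.boxPoints(r).round(1).tolist())
        x=Q[:,:2]; mu=x.mean(0); w,V=np.linalg.eigh(np.cov((x-mu).T)); a=V[:,1]; a*=np.sign(a[1]); t=(x-mu)@a
        tube=Q[abs((x-mu)@V[:,0])>8]; tt=(tube[:,:2]-mu)@a; print("mean",mu,"axis",a,np.arctan2(a[1],a[0]),"tube ends",tt.min(),tt.max(),"ctr",mu+a*(tt.min()+tt.max())/2)
E
python3 roller.py
```

```text
time: 2.07
position: [580.6, -5.2, 231.8]
ee_rot: [0.0, 0.903, 0.429, 0.0]
width: 0.997
time: 2.48
position: [592.7, 202.9, 231.8]
ee_rot: [0.0, 0.739, 0.674, 0.0]
width: 1.0
time: 2.73
position: [592.9, 201.1, 231.4]
ee_rot: [0.0, 0.741, 0.672, -0.0]
width: 0.998
[592.88639208 201.08272091 231.40299369] [ 1.40802548e-04  7.40562046e-01  6.71987949e-01 -1.81720300e-04]
[310.36168709 191.37158341] [ 287   83   55  189 4244] 29.400007344147554 ((593.9124755859375, 213.332763671875), (152.95791625976562, 23.839139938354492), 83.7632827758789) [[573.7999877929688, 138.60000610351562], [597.5, 136.0], [614.0999755859375, 288.1000061035156], [590.4000244140625, 290.70001220703125]]
mean [592.82166829 198.00386027] axis [0.12238226 0.99248304] 1.4481064925110032 tube ends -61.2630783624528 91.48833436960655 ctr [594.67118589 213.00288724]
```

View pics/w2.png

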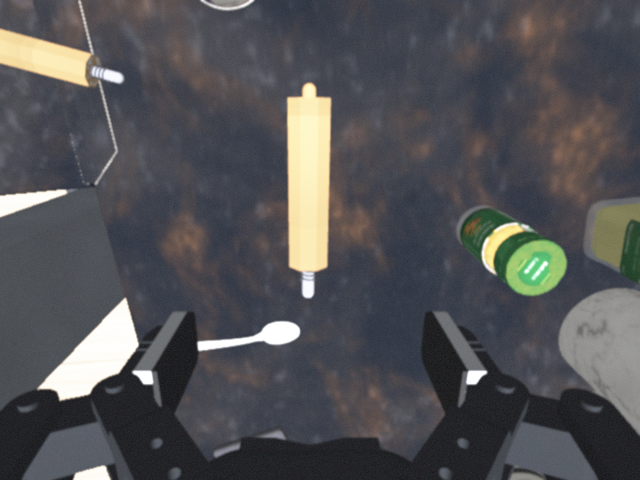

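The crop and wrist view confirm it: roller at (309,180) in the image, stub toward the top at (309,90) and pin at (308,285). Its top face is 153.0 mm long, centred at (593.9,213.3), axis angle 1.462. I'll descend and grasp.

```bash

echo '{"sx": [6,12.2,12.2,12.2,12.2],"sy": [0,-0.2,-0.2,-0.2,-0.2],"sz": [36,72,108,144,180],"rz": [0.006,0.012,0.012,0.012,0.012]}' | python3 -m crank | grep -v force
echo '{"sx": [0,0,0,0,0],"sy": [0,0,0,0,0],"sz": [20,36,45,49,49],"rz": [0,0,0,0,0]}' | python3 -m crank
python3 -c "
from rig import *; print(sense()['position'])"
```

```text
time: 3.2
position: [594.0, 212.5, 50.3]
ee_rot: [0.0, 0.745, 0.667, 0.0]
width: 0.997
time: 3.62
position: [594.1, 213.6, 2.3]
ee_rot: [-0.0, 0.744, 0.668, -0.0]
ft_force: [-0.1, -0.7, 0.1]
width: 0.997
gripper_force: 0.0
[594.06322774 213.57302136   2.28201385]
```

```bash

echo '{"sx": [0,0,0,0,0],"sy": [0,0,0,0,0],"sz": [0,0,0,0,0],"rz": [0,0,0,0,0]}' | python3 -m crank 0.0
echo '{"sx": [0,0,0,0,0],"sy": [0,0,0,0,0],"sz": [0,0,0,0,0],"rz": [0,0,0,0,0]}' | python3 -m crank
echo '{"sx": [0,0,0,0,0],"sy": [0,0,0,0,0],"sz": [-10,-30,-60,-100,-135],"rz": [0,0,0,0,0]}' | python3 -m crank
echo '{"sx": [0,0],"sy": [0,0],"sz": [0,0],"rz": [0,0]}' | python3 -m crank
python3 - <<'E'
from h import *
s=sense(); p,d=read_camera("wrist"); cv2.imwrite("pics/w3.png",p[...,::-1]); np.save("pics/w3.npy",d)
print(s)
E
```

```text
time: 4.03
position: [594.1, 214.7, 3.2]
ee_rot: [0.0, 0.744, 0.668, 0.0]
ft_force: [-2.0, -0.7, 6.0]
width: 0.41
gripper_force: 60.9
time: 4.45
position: [594.1, 214.7, 3.2]
ee_rot: [0.0, 0.744, 0.668, 0.0]
ft_force: [-2.1, -0.1, 6.1]
width: 0.408
gripper_force: 60.8
time: 4.87
position: [593.4, 214.6, 139.5]
ee_rot: [-0.0, 0.744, 0.668, -0.0]
ft_force: [0.3, 0.3, -2.4]
width: 0.411
gripper_force: 60.3
time: 5.03
position: [594.3, 214.8, 139.5]
ee_rot: [0.001, 0.744, 0.668, 0.002]
ft_force: [0.3, 0.4, -3.0]
width: 0.411
gripper_force: 60.4
{'time': 5.0333, 'joint_positions': array([1.59738009e-01, 5.93998648e-01, 1.20020048e+00, 2.76451381e-05,
       1.34335621e+00, 2.66570955e-01]), 'qvel': array([-0.00197832,  0.05339908,  0.06798375, -0.00028302, -0.01694134,
        0.00053972]), 'joint_efforts': array([ 9.21523618e-02, -5.97111082e+01, -2.46787226e+01, -2.19755253e-02,
        1.49397883e-01, -8.73952558e-04]), 'position': array([594.31072631, 214.77200018, 139.54208539]), 'ee_rot': array([0.00108182, 0.74385196, 0.66834137, 0.00170436]), 'ft_force': array([ 0.29801117,  0.3655096 , -3.04059977]), 'moment': array([ 0.02893641, -0.02246906, -0.01365146]), 'gripper_force': 60.37998697254807, 'width': 0.41089862981666697}
```

View pics/w3.png

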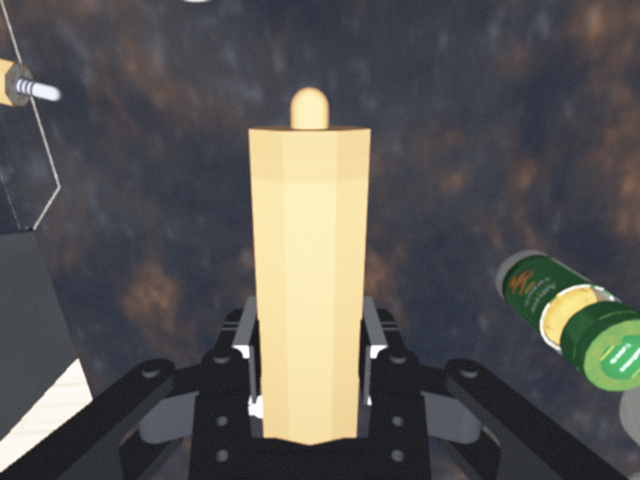

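Grasped: the roller sits between the pads, stub at (310,105) and tube end at row 130. I'll measure the roller in the tool frame.

```bash

python3 - <<'E'
from h import *
p=cv2.imread("pics/w3.png"); d=np.load("pics/w3.npy"); c=camera_params("wrist"); M=np.array(c["mount"])
P=cloud((c,M[:3,:3],M[:3,3]),d)
hsv=cv2.cvtColor(p,cv2.COLOR_BGR2HSV); m=cv2.inRange(hsv,(8,40,100),(28,255,255))>0; m[:,:245]=0;m[:,375:]=0;m[445:]=0
Q=P[m&(P[...,2]<25)&(P[...,2]>-60)]
top=Q[(abs(Q[:,1])<6)&(Q[:,0]<70)&(Q[:,0]>-30)]
print("z fit slope,intercept",np.polyfit(top[:,0],top[:,2],1), "x slope of y:")
stub=Q[Q[:,0]>Q[:,0].max()-9]; print("stub tip x",np.percentile(Q[:,0],[99.9,100]),"stub y",stub[:,1].mean(),"stub z min",stub[:,2].min())
tube=Q[abs(Q[:,1])>9]; print("tube end x",np.percentile(tube[:,0],[99,99.9,100]))
for x in (-20,0,20,40,60,70):
    k=Q[abs(Q[:,0]-x)<3]; print(x,k[:,1].min(),k[:,1].max(),k[:,2].min())
E
```

```text
z fit slope,intercept [-3.64993546e-04 -3.20220216e+01] x slope of y:
stub tip x [86.34705591 87.01984571] stub y 0.6870074119952315 stub z min -21.426875283223666
tube end x [75.18737121 75.25886307 75.28849372]
-20 -16.984865223816225 18.862864072309677 -33.421508978781844
0 -16.759942738549054 18.36593860063198 -33.60793972394339
20 -17.32252264889517 18.844614485277457 -33.844488111019785
40 -17.252013660943895 18.896790590870467 -33.55423014671503
60 -17.30648299975143 18.899950776673858 -33.80922263101442
70 -17.27907878186747 18.81212471909651 -34.085661179786285
```

Roller in the tool frame: origin at tool x ≈ -1.3, axis 14.8 mm above the TCP, level. I'll carry it to the yawed pre-insertion pose with the pin facing the far cup, 25 mm short.

```bash

echo '{"sx": [-30,-70,-111,-152,-192],"sy": [1,2,3,4,4.6],"sz": [0,0,0,0,0],"rz": [0,0,0,0,0]}' | python3 -m crank | grep pos
echo '{"sx": [-41,-82,-123,-164,-199],"sy": [1,2,3,4,4.7],"sz": [0,0,0,0,0],"rz": [-0.03,-0.06,-0.095,-0.095,-0.095]}' | python3 -m crank | grep pos
echo '{"sx": [-7,-7,-7,-7],"sy": [0,0,0,0],"sz": [0,0,0,0],"rz": [0,0,0,0]}' | python3 -m crank
python3 -c "
from rig import *; s=sense(); print(s['position'],s['ee_rot'],s['ft_force'],s['joint_positions'].round(2))"
```

```text
position: [576.4, 21.6, 135.4]
position: [559.9, -177.4, 135.4]
time: 6.25
position: [561.0, -180.5, 136.5]
ee_rot: [-0.001, 0.711, 0.703, -0.0]
ft_force: [-0.3, -0.3, -2.5]
width: 0.408
gripper_force: 60.4
[ 560.98141887 -180.53944532  136.49042594] [-1.09755398e-03  7.10888598e-01  7.03303763e-01 -1.16908352e-04] [-0.34475923 -0.27636738 -2.47160961] [-0.51  0.53  1.33  0.    1.28 -0.5 ]
```

```bash

echo '{"sx": [0,0,0,0,0],"sy": [0,0,0,0,0],"sz": [25,45,60,70,76.2],"rz": [0,0,0,0,0]}' | python3 -m crank
echo '{"sx": [-2,-5,-8,-10,-10],"sy": [0,0,0,0,0],"sz": [0,0,0,0,0],"rz": [0,0,0,0,0]}' | python3 -m crank
python3 -c "
from rig import *; s=sense(); print(s['position'],s['ee_rot'],s['ft_force'],s['moment'])"
```

```text
time: 6.67
position: [561.0, -180.6, 59.9]
ee_rot: [-0.001, 0.711, 0.703, -0.0]
ft_force: [-0.3, 0.4, -2.4]
width: 0.415
gripper_force: 60.3
time: 7.08
position: [561.4, -192.9, 61.8]
ee_rot: [0.001, 0.712, 0.703, 0.0]
ft_force: [0.2, -0.1, -2.0]
width: 0.41
gripper_force: 60.3
[ 561.36102571 -192.92630778   61.82188952] [7.23494121e-04 7.11553033e-01 7.02632005e-01 1.55209420e-04] [ 0.17251299 -0.12012629 -1.97947864] [ 0.0335305  -0.04748631  0.06173293]
```

```bash

echo '{"sx": [-2,-4,-6,-6],"sy": [0,0,0,0],"sz": [0,0,0,0],"rz": [0,0,0,0]}' | python3 -m crank | egrep 'pos|ft_'
echo '{"sx": [-2,-2],"sy": [0,0],"sz": [0,0],"rz": [0,0]}' | python3 -m crank | egrep 'pos|ft_'
echo '{"sx": [-2,-2],"sy": [0,0],"sz": [0,0],"rz": [0,0]}' | python3 -m crank | egrep 'pos|ft_'
echo '{"sx": [-2,-2],"sy": [0,0],"sz": [0,0],"rz": [0,0]}' | python3 -m crank | egrep 'pos|ft_'

```

```text
position: [561.1, -198.6, 61.2]
ft_force: [-0.3, -0.9, -2.8]
position: [561.0, -200.5, 61.1]
ft_force: [-1.1, 0.1, -2.3]
position: [561.0, -202.5, 61.1]
ft_force: [0.5, 0.7, -2.2]
position: [561.0, -204.5, 61.1]
ft_force: [0.6, -0.5, -1.7]
```

```bash

echo '{"sx": [-1.5,-1.5],"sy": [0,0],"sz": [0.6,0.6],"rz": [0,0]}' | python3 -m crank | egrep 'pos|ft_'
echo '{"sx": [-1.5,-1.5],"sy": [0,0],"sz": [0,0],"rz": [0,0]}' | python3 -m crank | egrep 'pos|ft_'
echo '{"sx": [-1.5,-1.5],"sy": [0,0],"sz": [0,0],"rz": [0,0]}' | python3 -m crank | egrep 'pos|ft_'

```

```text
position: [560.9, -205.8, 60.4]
ft_force: [0.0, -0.2, -2.4]
position: [560.9, -207.4, 60.5]
ft_force: [1.1, -0.2, -2.1]
position: [560.9, -208.4, 60.5]
ft_force: [1.3, 2.8, -1.9]
```

Contact at TCP y ≈ -208.2 against a predicted -207.6, so the pin is on the cup floor rather than the upright's face. Now press in about 15 mm.

```bash

echo '{"sx": [-1.5,-3,-3],"sy": [0,0,0],"sz": [0,0,0],"rz": [0,0,0]}' | python3 -m crank | egrep 'pos|ft_'
echo '{"sx": [-1.5,-3,-4,-4],"sy": [0,0,0,0],"sz": [0,0,0,0],"rz": [0,0,0,0]}' | python3 -m crank | egrep 'pos|ft_'
echo '{"sx": [-1.5,-3,-4,-4],"sy": [0,0,0,0],"sz": [0,0,0,0],"rz": [0,0,0,0]}' | python3 -m crank | egrep 'pos|ft_'
python3 -c "
from rig import *; s=sense(); print(s['time'],s['position'],s['ee_rot'],s['ft_force'],s['moment'])"
```

```text
position: [560.8, -211.6, 60.4]
ft_force: [0.6, 4.1, -2.7]
position: [560.8, -215.6, 60.5]
ft_force: [1.0, 4.6, -2.4]
position: [560.7, -219.4, 60.4]
ft_force: [0.5, 6.7, -2.1]
9.3333 [ 560.71792045 -219.39756141   60.4246625 ] [-3.56832216e-04  7.11348372e-01  7.02839478e-01  1.84966359e-04] [ 0.4548062   6.65502533 -2.13962163] [ 0.98709383 -0.11836454  0.108956  ]
```

```bash

echo '{"sx": [-1.5,-3,-3.8,-3.8],"sy": [0,0,0,0],"sz": [0,0,0,0],"rz": [0,0,0,0]}' | python3 -m crank | egrep 'pos|ft_'
echo '{"sx": [-0.12,-0.46,-1.04,-1.04],"sy": [-4.63,-9.24,-13.84,-13.84],"sz": [0,0,0,0],"rz": [-0.05,-0.10,-0.15,-0.15]}' | python3 -m crank
python3 -c "
from rig import *; s=sense(); print(s['time'],s['position'],s['ee_rot'],s['ft_force'],s['moment'])"
```

```text
position: [560.7, -222.9, 60.4]
ft_force: [0.3, 6.9, -2.3]
time: 10.0
position: [545.7, -223.7, 60.3]
ee_rot: [-0.001, 0.656, 0.755, -0.0]
ft_force: [-1.5, 8.2, -1.3]
width: 0.408
gripper_force: 60.5
10.0 [ 545.66702044 -223.67245591   60.31199973] [-1.30868459e-03  6.55762106e-01  7.54966454e-01 -2.73882857e-05] [-1.45179299  8.16398811 -1.30348366] [1.11700375e+00 1.76088737e-01 6.81727532e-04]
```

```bash

echo '{"sx": [-0.7,-0.8,-0.8],"sy": [-2.3,-4.6,-4.6],"sz": [0,0,0],"rz": [-0.025,-0.05,-0.05]}' | python3 -m crank | egrep 'pos|ft_'
echo '{"sx": [-0.03,-0.12,-0.12],"sy": [-2.3,-4.6,-4.6],"sz": [0,0,0],"rz": [-0.025,-0.05,-0.05]}' | python3 -m crank | egrep 'pos|ft_'
python3 -c "
from rig import *; s=sense(); print(s['time'],s['position'],s['ee_rot'],s['ft_force'],s['moment'])"
```

```text
position: [541.2, -225.1, 60.2]
ft_force: [-2.4, 7.5, -1.6]
position: [536.5, -226.1, 60.2]
ft_force: [-3.2, 6.2, -1.1]
10.5 [ 536.51886956 -226.06533636   60.17440054] [-1.79210524e-03  6.17826888e-01  7.86312079e-01 -1.99005752e-04] [-3.23426193  6.19181975 -1.09101696] [ 0.97804828  0.56854581 -0.22714004]
```

```bash

echo '{"sx": [-0.03,-0.12,-0.12],"sy": [-2.3,-4.2,-4.2],"sz": [0,0,0],"rz": [-0.025,-0.048,-0.048]}' | python3 -m crank | egrep 'pos|ft_'
python3 - <<'E'
from h import *
s=sense(); print(s['time'],s['position'],s['ee_rot'],s['ft_force'],s['moment'])
p,d=read_camera("wrist"); cv2.imwrite("pics/w4.png",p[...,::-1]); np.save("pics/w4.npy",d)
E
```

```text
position: [532.2, -227.2, 60.1]
ft_force: [-4.6, 5.3, 0.6]
10.75 [ 532.17170906 -227.24842955   60.09740541] [-2.12697941e-03  5.98940007e-01  8.00790999e-01 -3.45726253e-04] [-4.58827401  5.33716996  0.59461435] [ 0.83113923  0.79301298 -0.39153235]
```

View pics/w4.png

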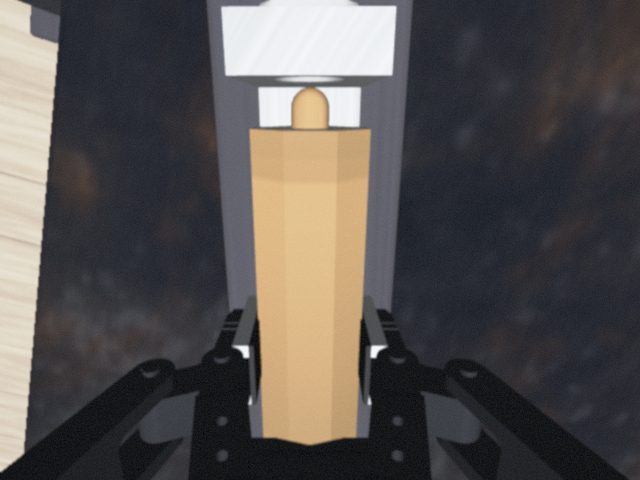

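The wrist view shows the stub at (310,105), centred on the near upright (columns 222–397, centre 309.5) and inside its face. The roller is level. Now let the spring push it home, about 9.5 mm toward the near upright.

```bash

echo '{"sx": [1.5,3,4,4],"sy": [0,0,0,0],"sz": [0,0,0,0],"rz": [0,0,0,0]}' | python3 -m crank | egrep 'pos|ft_'
echo '{"sx": [1.5,3,4,4],"sy": [0,0,0,0],"sz": [0,0,0,0],"rz": [0,0,0,0]}' | python3 -m crank | egrep 'pos|ft_'
echo '{"sx": [1,1.5,1.5],"sy": [0,0,0],"sz": [0,0,0],"rz": [0,0,0]}' | python3 -m crank
python3 -c "
from rig import *; s=sense(); print(s['time'],s['position'],s['ee_rot'],s['ft_force'],s['moment'])"
```

```text
position: [531.3, -223.4, 60.2]
ft_force: [-4.5, 4.1, -1.0]
position: [530.4, -219.8, 60.2]
ft_force: [-4.4, 4.8, -1.9]
time: 11.72
position: [530.1, -218.5, 60.2]
ee_rot: [-0.001, 0.599, 0.8, -0.0]
ft_force: [-4.6, 3.1, -0.3]
width: 0.411
gripper_force: 60.5
11.7167 [ 530.06009328 -218.53778103   60.23340182] [-1.34505263e-03  5.99432632e-01  8.00423957e-01 -4.47034993e-04] [-4.63688134  3.12239542 -0.34325026] [ 0.53012771  0.69664543 -0.33770038]
```

```bash

echo '{"sx": [0.7,0.7,0.7],"sy": [-0.8,-0.8,-0.8],"sz": [0,0,0],"rz": [0,0,0]}' | python3 -m crank | egrep 'pos|ft_'
echo '{"sx": [0,0,0,0,0],"sy": [0,0,0,0,0],"sz": [0,0,0,0,0],"rz": [0,0,0,0,0]}' | python3 -m crank 1.0
echo '{"sx": [0,0,0,0,0],"sy": [0,0,0,0,0],"sz": [0,0,0,0,0],"rz": [0,0,0,0,0]}' | python3 -m crank | egrep 'ft_|wid'
echo '{"sx": [0,0,0,0,0],"sy": [0,0,0,0,0],"sz": [-15,-40,-75,-110,-150],"rz": [0,0,0,0,0]}' | python3 -m crank| egrep 'pos|ft_'
echo '{"sx": [0,0,0,0],"sy": [0,0,0,0],"sz": [0,0,0,0],"rz": [0,0,0,0]}' | python3 -m crank| egrep 'pos|ft_'
python3 - <<'E'
from h import *
s=sense(); print(s['time'],s['position'],s['ee_rot'],s['ft_force'])
p,d=read_camera("wrist"); cv2.imwrite("pics/w5.png",p[...,::-1]); C=cam("wrist",s); P=cloud(C,d)
hsv=cv2.cvtColor(p[...,::-1].copy(),cv2.COLOR_BGR2HSV); m=cv2.inRange(hsv,(8,40,100),(28,255,255))>0
a=np.array([.284,-.9588]); b=np.array([.9588,.284]); M=np.array([533.3,-227.2]); H=M-6*a
Q=P[m&(P[...,2]>50)&(P[...,2]<110)]; t=(Q[:,:2]-M)@a; w=(Q[:,:2]-M)@b
print("z top",np.percentile(Q[:,2],95),"along",t.min(),t.max())
for lo in range(-80,80,25):
    k=(t>lo)&(t<lo+25); k2=k&(Q[:,2]>86)
    if k2.any(): print(lo,w[k].min().round(1),w[k].max().round(1),"top z",np.percentile(Q[k,2],95).round(1))
E
```

```text
position: [529.7, -218.2, 60.4]
ft_force: [-3.7, 3.1, -3.0]
time: 12.38
position: [530.5, -218.7, 60.8]
ee_rot: [0.001, 0.599, 0.801, -0.0]
ft_force: [-0.4, 0.1, 0.2]
width: 0.999
gripper_force: 0.0
ft_force: [0.2, 0.6, -0.2]
width: 0.999
position: [529.6, -217.9, 211.4]
ft_force: [0.4, 0.4, -0.8]
position: [529.7, -218.0, 209.1]
ft_force: [-0.4, 0.2, -0.6]
13.55 [ 529.74148576 -217.98676096  209.12070203] [-1.35372885e-03  5.99134692e-01  8.00647103e-01 -6.89591835e-05] [-0.42047324  0.19907339 -0.59051796]
z top 93.10933263852465 along -88.42702243825192 91.22403645134428
-80 -17.7 18.3 top z 93.2
-55 -18.0 18.1 top z 93.1
-30 -17.9 18.0 top z 93.1
-5 -18.1 17.8 top z 93.1
20 -18.3 17.6 top z 93.1
45 -18.4 17.6 top z 93.1
```

View pics/w5.png

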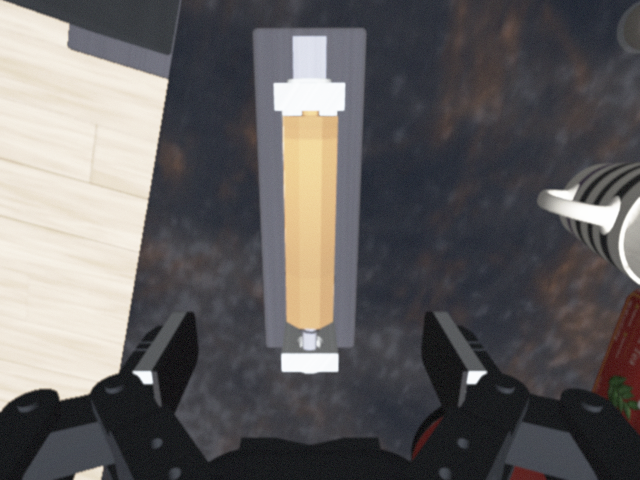

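The picture shows the roller level between the uprights: the stub enters the near cup at (310,112), the pin is in the far cup at (310,340), top at 93 mm (axis at 75 mm), within 0.5 mm of the cup axis. The hand is clear, so I'm handing in.

```bash
python3 -c "
from rig import *; print(hand_in())"
```

```text
the job is handed in; nothing more can be done
None
```

The roller is fitted back in the holder with both ends in their cups, let go with the hand clear, and the job was handed in at about 13.6 s of the 43 s allowed; `hand_in` returned no verdict.

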